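Make up two sample kits in a mobile blood lab

TASK

Make up the two kits from the stock on the bench: in the blue tray, lay the violet-capped tube along the white bar and stand the green cup centred on the dark spot with the narrow orange cup standing inside it; in the yellow tray, lay the pink-capped tube along the white bar and stand the dropper bottle centred on the dark spot. Tubes lie within their bars, either way round, and cups and bottle stand upright. Leave the tube rack, the spot plate and the pen where they are.

Things in the scene. Friction and masses are not known exactly. Their poses are not given: they have to be found in the camera images.
- tube_violet: blood tube lying on the bench: round barrel 17 mm across, white label, dark red foot, hexagonal blue-violet cap 17 mm across flats (stops rolling); 100 mm long overall, 20 g. Origin on its axis at mid-length, 8.5 mm above what it lies on; x runs along the tube to the cap (cap from x = 28 to 50 mm). Lies roughly left to right at the start. The grey-capped tubes in the rack are not wanted.
- tube_pink: blood tube lying on the bench: round barrel 17 mm across, white label, dark red foot, hexagonal hot pink cap 17 mm across flats (stops rolling); 100 mm long overall, 20 g. Origin on its axis at mid-length, 8.5 mm above what it lies on; x runs along the tube to the cap (cap from x = 28 to 50 mm). Lies roughly left to right at the start. The grey-capped tubes in the rack are not wanted.
- cup_large: wide green open cup, 58 mm outside diameter (57 at the foot), 40 mm high, wall 3 mm, inside about 51 mm across, inner floor 4 mm up. Origin at the centre of its underside, z up. About 70 g.
- cup_small: narrow orange open cup, 34 mm outside diameter (33 at the foot), 64 mm high, wall 2.5 mm. Nested in the green cup it stands 28 mm proud of that cup's rim. Origin at the centre of its underside, z up. About 35 g.
- dropper: small teal dropper bottle with white label, body 28 mm diameter and 44 mm high, above it a black collar 19 mm in diameter up to 60 mm and a rubber bulb 12 mm in diameter up to 74 mm total height. Origin at the centre of its underside, z up. About 40 g.
- tray_blue: blue tray, 140 (its x) by 250 mm (its y), fixed; floor 4 mm thick, lip to 10 mm above the bench. Origin at the centre of its underside, z up. Printed on its floor: a white bar 120 mm long (along x), 44 mm wide, centred at x = 0, y = -60 mm, for the tube; a dark round spot 84 mm across centred at x = 0, y = 65 mm, for the green cup. Which tray is left varies.
- tray_yellow: yellow tray, 140 (its x) by 250 mm (its y), fixed; floor 4 mm thick, lip to 10 mm above the bench. Origin at the centre of its underside, z up. Printed on its floor: a white bar 120 mm long (along x), 44 mm wide, centred at x = 0, y = 60 mm, for the tube; a dark round spot 58 mm across centred at x = 0, y = -65 mm, for the dropper bottle. Which tray is left varies.
- tube_rack: bystander: white foam block 120 x 190 mm with grey-capped tubes standing in it, 91 mm high in all, loose, on the right. Origin at the centre of its underside. Leave alone.
- spot_plate: bystander: white porcelain plate 100 x 100 x 12 mm with nine shallow wells, loose, on the left. Origin at the centre of its underside. Leave alone.
- pen: bystander: pink pen 130 mm long and 9 mm thick, lying beyond the trays, along its own x. Origin at the centre of its underside. Leave alone.

How it is judged:
At the end, for the whole second after the job is handed in: Each tube lies in its tray within 15 mm (tray x and y) and 0.3 rad of its bar, either way round; green cup and dropper within 15 mm of their dark spots; orange cup on the floor of the green cup, within 13 mm of its centre; cups and bottle within 0.15 rad of upright; all released, at rest (x of tube_violet in the frame of tray_blue between -0.015 and 0.015 m and y of tube_violet in the frame of tray_blue between -0.075 and -0.045 m and z of tube_violet in the frame of tray_blue between 0.009 and 0.017 m and x of tube_pink in the frame of tray_yellow between -0.015 and 0.015 m and y of tube_pink in the frame of tray_yellow between 0.045 and 0.075 m and z of tube_pink in the frame of tray_yellow between 0.009 and 0.017 m and x of cup_large in the frame of tray_blue between -0.015 and 0.015 m and y of cup_large in the frame of tray_blue between 0.05 and 0.08 m and z of cup_large in the frame of tray_blue between 0.001 and 0.008 m and x of dropper in the frame of tray_yellow between -0.015 and 0.015 m and y of dropper in the frame of tray_yellow between -0.08 and -0.05 m and z of dropper in the frame of tray_yellow between 0.001 and 0.008 m and angle between the x axis of tube_violet and the x axis of tray_blue, either way round below 0.3 rad and angle between the x axis of tube_pink and the x axis of tray_yellow, either way round below 0.3 rad and horizontal distance between cup_small and cup_large below 0.013 m and z of cup_small in the frame of cup_large between 0.001 and 0.01 m and angle between each of cup_large, cup_small, dropper's own z axis and vertical below 0.15 rad and linear speed of each of tube_violet, tube_pink, cup_large, cup_small, dropper below 0.02 m/s and angular speed of each of tube_violet, tube_pink, cup_large, cup_small, dropper below 0.3 rad/s); the robot touches nothing.
It fails at once if the tube rack is moved more than 20 mm (distance of tube_rack from where it was at the start of the episode above 0.02 m).
It fails at once if the spot plate is moved more than 20 mm (distance of spot_plate from where it was at the start of the episode above 0.02 m).
It fails at once if the pen is moved more than 20 mm (distance of pen from where it was at the start of the episode above 0.02 m).
It also fails if it takes over 134 s, if anything falls off the work surface, if the arm or the gripper's body presses on something with over 40 N, if the wrist force passes 120 N, or if a joint passes its speed limit or range.

ROBOT

A 6-joint arm with a two-finger parallel gripper is mounted at the origin on the work surface. World frame = base frame: x ahead of the robot, y to its left, z up, the work surface at z = 0. Lengths are in m, angles in rad, forces in N, time in s.
With the tool pointing down it reaches from about 0.25 to 0.775 m from the base axis. Payload 4 kg.
Tool frame: the origin (TCP) lies at the very end of the fingers, on their centre line; the grasp point (between the pads) lies 19 mm behind it (robot.hold_point_z is the distance from the TCP to the grasp point, in m); z points along the fingers, y is the line along which they close (so a half turn about z gives the same grasp; the last joint's range is limited). The gripper opens to 94 mm and grips with 3 to 60 N. Pads are 16 mm wide; open, the fingers measure 119 mm over their backs; the gripper's body (75 mm by 177 mm) begins 78 mm behind the grasp point.
Start: joints at [1.224, 0.087, 1.371, -0, 1.684, -0.103], TCP at [0.133, 0.534, 0.206] pointing down, gripper open.
Joint ranges: [-3.1, 3.1], [-0.76, 2.03], [0.27, 2.55], [-1.08, 4.22], [0.17, 2.65], [-2.57, 2.57]. Speed limits (rad/s): [2.79, 2.79, 3.14, 3.14, 3.14, 3.14].

INTERFACE

Orientations are given as [roll, pitch, yaw] about the fixed x, y, z axes, in that order (R = Rz(yaw) Ry(pitch) Rx(roll)).
In Python, from bench import robot gives the robot as it stands.
- The arm moves only by the tool carry_out, never from a script. Its argument "steps" is a list of rows, each a list of 3 entries, a list of its own where there are three numbers: the shift along the tool's x, y, z in m, then the turn about the tool's z in units of 10 degrees (1.0 is 10 degrees), then the closure, from -1 (fully open) to 1 (shut). In form: [[[tx, ty, tz], roll, jaw], ...]. A call has 1 to 10 rows; each row is the pose to reach, as a shift and turn from the pose commanded when the call began, along the tool's axes at that moment; what a row does not reach only later rows make up. A row lasts 1/8 s, in which the tool goes at most 62.5 mm and 10.7 degrees, less where a joint would pass 70% of its speed; a pose out of reach is approached as far as the arm can. A call with a gripper value outside its range is refused whole. The fingers move at their own pace and stop on an object; the grip force is fixed at half the most. Time passes only in rows, so rows that repeat a pose let the fingers close. It gives the time, the measured TCP pose, the force, the opening and the grip force at its end, in the units of the state.
- robot.get_obs(): the state, without advancing time (a new reading comes with each control period).
- robot.snapshot(name): name is "scene" or "top"; returns a dict with "image" (400x640x3 uint8, red, green, blue), "z_map" (400x640 float32, m along the optical axis (not along the pixel's ray), 0 where there is no reading), "mtx" (3x3 intrinsics, pixels), "R" (3x3) and "t" (3): a world point X has camera coordinates R X + t. Camera axes: x right, y down, z forward; pixel columns grow to the right and rows downward; lengths in m; the calibration is good to about 2 mm. A picture is of the moment at which its call begins.
- robot.close_job(): hands the job in; it is judged then, once.
The state is a dict: "time": time; "joint_positions": joint angles; "qvel": joint speeds; "joint_torque": joint torques, N m; "tool_pos": TCP position; "ee_rot": TCP orientation; "wrist_force": force on the tool from outside, world axes, zero at the start; "wrist_torque": the same for the moment, N m; "width": finger opening in m; "finger_force": force on a finger pad.
Only numpy, scipy, OpenCV 4.12 (cv2) and the standard library are available. Lean on these libraries where they do the work, as an engineer would, in place of code of your own. Each camera call takes 0.05 s, during which the arm holds its last target. There are 200 camera calls.

## Working session

There is one attempt and no reset: what is moved stays moved. The work goes in short steps, Python scripts to look and compute and a tool call to move; the robot and the scene stay as the last step left them, time stands still between calls to the robot, and variables do not carry over. Pictures are saved under pics/ and viewed, at most 14 in all, crops included, and the job is handed in when it is done.

Besides the shell and the picture viewer there is one more tool, called after "Request:" as name(argument=value, ...) on one line, values as JSON. carry_out: Moves the arm, as the interface text tells. Its arguments: {"type":"object","properties":{"steps":{"type":"array","items":{"type":"array"}}},"required":["steps"]}

```bash
ls; mkdir -p pics; python3 - <<'E'
from bench import robot
import cv2,numpy as np
for n in("scene","top"):
    s=robot.snapshot(n); cv2.imwrite(f"pics/{n}0.png",s["image"][:,:,::-1]); np.savez(f"{n}0.npz",**s)
    print(n,np.round(s["mtx"],1).tolist(),np.round(s["R"],3).tolist(),np.round(s["t"],3), (-s["R"].T@s["t"]).round(3))
o=robot.get_obs();print({k:np.round(v,3) for k,v in o.items()})
E
```

```text
pics
scene [[496.8, 0.0, 320.7], [0.0, 496.8, 201.4], [0.0, 0.0, 1.0]] [[0.72, 0.694, 0.019], [0.514, -0.516, -0.685], [-0.466, 0.503, -0.728]] [-0.425 -0.307  1.819] [ 1.311 -0.779  1.122]
top [[377.7, 0.0, 320.0], [0.0, 377.7, 199.9], [0.0, 0.0, 1.0]] [[-0.0, -1.0, 0.019], [-0.998, -0.001, -0.056], [0.056, -0.019, -0.998]] [-0.032  0.596  1.011] [ 0.539 -0.012  1.043]
{'time': np.float64(0.1), 'joint_positions': array([ 1.224,  0.088,  1.372,  0.   ,  1.684, -0.103]), 'qvel': array([-0.001, -0.001, -0.005, -0.002, -0.001, -0.002]), 'joint_torque': array([ 2.0000e-03, -3.4125e+01, -3.0330e+01,  7.2000e-02,  3.1000e-02,
       -0.0000e+00]), 'tool_pos': array([0.133, 0.533, 0.204]), 'ee_rot': array([-3.14 , -0.   ,  2.898]), 'wrist_force': array([-0.527, -0.579, -0.406]), 'wrist_torque': array([ 0.028,  0.036, -0.044]), 'finger_force': np.float64(0.0), 'width': np.float64(0.094)}
```

View pics/scene0.png

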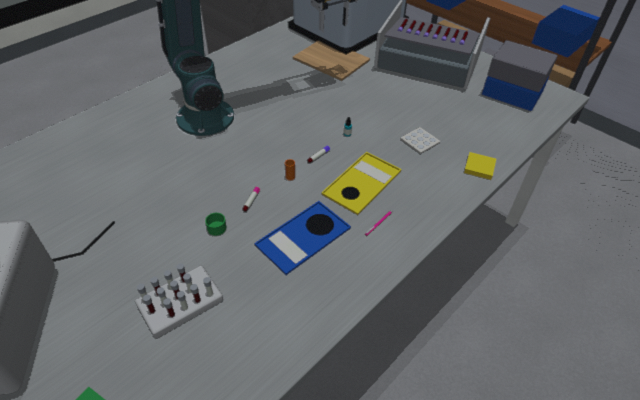

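View pics/top0.png

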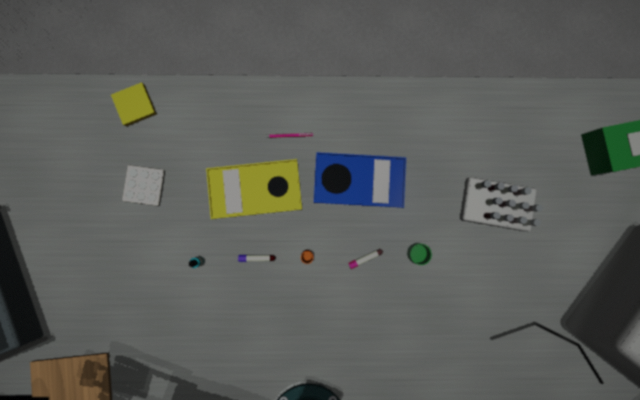

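The scene view shows all the stock in a row, with the trays beyond it. In the top view the dropper is at (196,262), violet tube (257,258), orange cup (307,256), pink tube (366,259), green cup (419,254), yellow tray (254,189) and blue tray (360,180). The bar and spot are at (233,191) and (278,186) in yellow, and at (381,181) and (336,178) in blue. Next I'll take an enlarged crop and measure points from both views.

```bash
cat > h.py <<'E'
import numpy as np,cv2
def world(s):
    z=s["z_map"];v,u=np.mgrid[0:400,0:640]
    p=np.stack([u,v,np.ones_like(u)],-1)@np.linalg.inv(s["mtx"]).T*z[...,None]
    return (p-s["t"])@s["R"]
def hsv(s): return cv2.cvtColor(np.ascontiguousarray(s["image"]),cv2.COLOR_RGB2HSV)
def tri(a,pa,b,pb):
    P=[c["mtx"]@np.c_[c["R"],c["t"]] for c in(a,b)]
    X=cv2.triangulatePoints(P[0],P[1],np.array(pa,float).reshape(2,1),np.array(pb,float).reshape(2,1)).ravel()
    return X[:3]/X[3]
E
python3 - <<'E'
import numpy as np,cv2
from h import *
T=dict(np.load("top0.npz"));S=dict(np.load("scene0.npz"))
cv2.imwrite("pics/topc.png",cv2.resize(T["image"][145:285,185:440,::-1],(765,420),interpolation=cv2.INTER_CUBIC))
cv2.imwrite("pics/scc.png",cv2.resize(S["image"][110:280,195:410,::-1],(752,595),interpolation=cv2.INTER_CUBIC))
hT=hsv(T)
for n,(u,v) in dict(drop=(196,262),vcap=(241,258),vfoot=(273,258),vmid=(257,258),or_=(307,256),pcap=(352,265),pfoot=(380,252),green=(419,254),ybar=(233,191),yspot=(278,186),bbar=(381,181),bspot=(336,178)).items():
    W=world(T); print(n,W[v,u].round(3),hT[v,u], "zmax near",W[v-6:v+7,u-6:u+7,2].max().round(3))
E
```

```text
drop [0.434 0.287 0.061] [ 95 174  19] zmax near 0.076
vcap [0.44  0.18  0.019] [128 162 135] zmax near 1.043
vfoot [0.44  0.095 0.014] [178 230  40] zmax near 0.019
vmid [ 0.539 -0.012  1.043] [ 30   9 144] zmax near 1.043
or_ [0.444 0.004 0.005] [ 12 204 141] zmax near 1.043
pcap [ 0.421 -0.118  0.019] [159 192 137] zmax near 0.02
pfoot [ 0.455 -0.194  0.017] [179  92  58] zmax near 0.02
green [ 0.448 -0.304  0.003] [ 66 159 101] zmax near 1.043
ybar [0.621 0.207 0.006] [ 15   3 146] zmax near 0.012
yspot [0.636 0.084 0.004] [105  24  21] zmax near 0.01
bbar [ 0.65  -0.202 -0.   ] [ 15   4 144] zmax near 0.01
bspot [ 0.658 -0.076  0.002] [100  40  19] zmax near 1.043
```

View pics/topc.png

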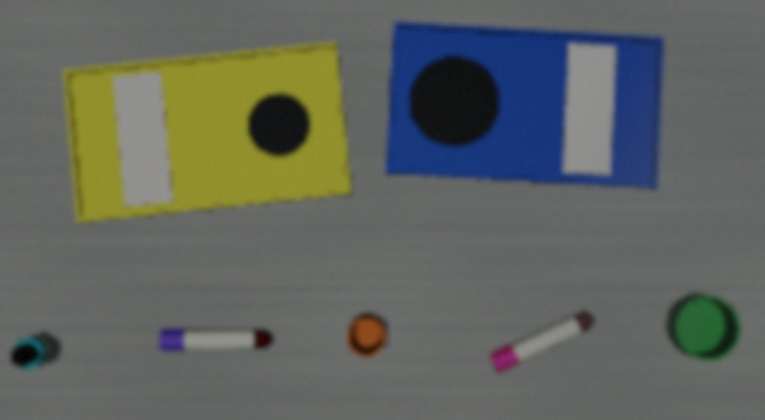

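View pics/scc.png

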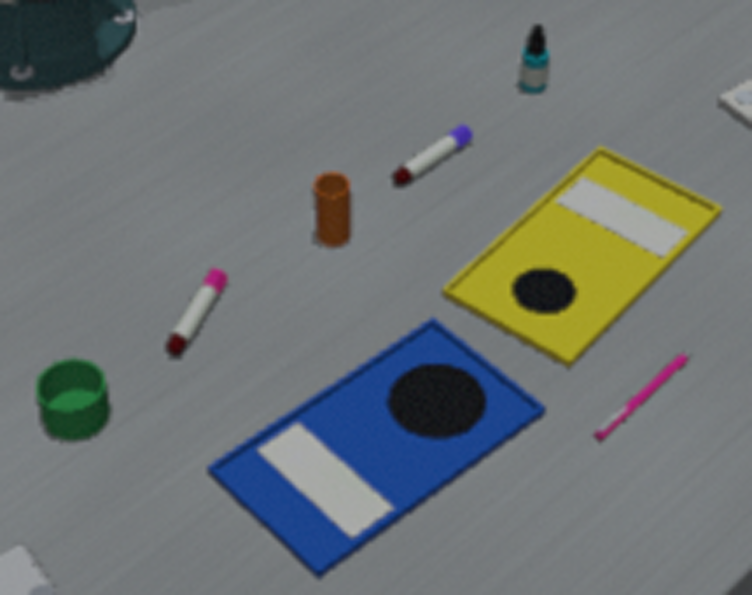

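The crops read as follows:
- **Top crop:** yellow spot (278,125) and bar (143,139); blue spot (454,101) and bar (590,109); violet tube ends (159,340) and (272,338); pink tube ends (492,364) and (593,317).
- **Scene crop:** the same spots and bars at (543,290), (621,217), (437,401) and (326,480); tube ends (469,131)/(394,180) and (221,271)/(172,352).

I'll triangulate these and check them against depth.

```bash
python3 - <<'E'
import numpy as np,cv2
from h import *
T=dict(np.load("top0.npz"));S=dict(np.load("scene0.npz"))
A=lambda p:(p[0]/3+185-.33,p[1]/3+145-.33)
B=lambda p:(p[0]/3.498+195-.36,p[1]/3.5+110-.36)
for n,p,q in [("yspot",(278,125),(543,290)),("ybar",(143,139),(621,217)),("bspot",(454,101),(437,401)),("bbar",(590,109),(326,480)),
 ("vcap",(159,340),(469,131)),("vfoot",(272,338),(394,180)),("pcap",(492,364),(221,271)),("pfoot",(593,317),(172,352)),("oranger",(368,331),(332,183)),("greenr",(706,327),(72,379)),("bulb",(20,355),(538,28))]:
    print(n,tri(T,A(p),S,B(q)).round(3))
def fit(name,s,m):
    W=world(s)[m&(s["z_map"]>0)]; return W
for nm,s in(("T",T),("S",S)):
    W=world(s);h=hsv(s);H,Sa,V=h[...,0].astype(int),h[...,1],h[...,2]
    reg=(W[...,0]>.3)&(W[...,0]<.8)&(W[...,1]>-.4)&(W[...,1]<.4)&(W[...,2]>-.01)&(W[...,2]<.1)
    for n,lo,hi,zm in(("yel",25,35,-1),("blue",105,119,-1),("green",50,80,.034),("orange",3,18,.055),("teal",85,100,-1),("violet",120,140,.008),("pink",150,172,.008)):
        m=reg&(H>=lo)&(H<=hi)&(Sa>100)&(V>30)&(W[...,2]>zm); p=W[m]
        if n=="pink": p=p[p[:,0]<.55]
        if n=="blue": p=p[p[:,0]>.55]
        if len(p)<4: print(nm,n,len(p));continue
        r=cv2.minAreaRect(p[:,:2].astype(np.float32)); print(nm,n,len(p),np.round(r[0],3),np.round(r[1],3),round(r[2],1),"z",np.percentile(p[:,2],[5,50,95]).round(3))
E
```

```text
yspot [0.635 0.086 0.005]
ybar [0.622 0.209 0.004]
bspot [ 0.657 -0.076  0.004]
bbar [ 0.651 -0.201  0.004]
vcap [0.441 0.192 0.01 ]
vfoot [0.441 0.089 0.012]
pcap [ 0.418 -0.108  0.014]
pfoot [ 0.46  -0.201  0.01 ]
oranger [0.452 0.001 0.071]
greenr [ 0.453 -0.295  0.045]
bulb [0.435 0.295 0.077]
T yel 3674 [0.629 0.151] [0.14  0.253] 6.0 z [0.001 0.005 0.01 ]
T blue 3223 [ 0.654 -0.141] [0.249 0.14 ] 86.9 z [0.001 0.004 0.01 ]
T green 54 [ 0.449 -0.296] [0.055 0.046] 60.6 z [0.035 0.039 0.042]
T orange 43 [0.448 0.003] [0.031 0.031] 44.8 z [0.058 0.063 0.066]
T teal 56 [0.433 0.294] [0.025 0.02 ] 16.1 z [0.04  0.045 0.06 ]
T violet 45 [0.439 0.179] [0.018 0.017] 89.6 z [0.01  0.016 0.02 ]
T pink 50 [ 0.423 -0.121] [0.019 0.018] 26.8 z [0.009 0.015 0.019]
S yel 1979 [0.629 0.151] [0.144 0.26 ] 6.4 z [0.    0.005 0.011]
S blue 2410 [ 0.653 -0.138] [0.26  0.147] 86.3 z [0.    0.005 0.011]
S green 79 [ 0.454 -0.298] [0.052 0.06 ] 54.0 z [0.035 0.038 0.043]
S orange 53 [0.447 0.004] [0.029 0.037] 46.4 z [0.056 0.061 0.066]
S teal 43 [0.437 0.292] [0.025 0.021] 39.2 z [0.006 0.041 0.05 ]
S violet 21 [0.443 0.18 ] [0.016 0.02 ] 22.8 z [0.012 0.016 0.019]
S pink 26 [ 0.424 -0.119] [0.015 0.021] 14.3 z [0.011 0.016 0.019]
```

Depth and triangulation agree: rims at 40, 64 and 74 mm, tray floors at 4 mm, tube axes about 9 mm. Next, the helper that converts targets into tool-frame moves.

```bash
cat > plan.py <<'E'
import sys,numpy as np
from bench import robot
from scipy.spatial.transform import Rotation as Ro
# args: x,y,z,yawdeg ...  each printed as a shift from the present pose
o=robot.get_obs();R=Ro.from_euler('xyz',o["ee_rot"]);yaw=np.degrees(o["ee_rot"][2])
print("t",round(float(o["time"]),2),"pos",np.round(o["tool_pos"],4),"yaw",round(yaw,1),"w",round(float(o["width"]),4),"q6",round(o["joint_positions"][5],2))
for a in sys.argv[1:]:
    x,y,z,w=map(float,a.split(","))
    d=R.inv().apply(np.array([x,y,z])-o["tool_pos"]);t=-((w-yaw+180)%360-180)/10
    print(a,"->",np.round(d,4).tolist(),round(t,2))
E
python3 plan.py .435,.293,.11,166 .435,.293,.018,166
```

```text
t 0.1 pos [0.1326 0.5333 0.2044] yaw 166.0 w 0.0938 q6 -0.1
.435,.293,.11,166 -> [-0.3515, -0.16, 0.0947] 0.0
.435,.293,.018,166 -> [-0.3515, -0.1598, 0.1867] 0.0
```

Request:
carry_out(steps=[[[-0.351, -0.16, 0.095], 0, -1], [[-0.351, -0.16, 0.095], 0, -1], [[-0.351, -0.16, 0.095], 0, -1], [[-0.351, -0.16, 0.095], 0, -1], [[-0.351, -0.16, 0.095], 0, -1], [[-0.351, -0.16, 0.095], 0, -1], [[-0.351, -0.16, 0.095], 0, -1], [[-0.351, -0.16, 0.095], 0, -1], [[-0.351, -0.16, 0.095], 0, -1]])

```text
time: 1.23
tool_pos: [0.4341, 0.2944, 0.1105]
ee_rot: [3.141, -0.001, 2.898]
wrist_force: [0.5, -0.3, 1.0]
width: 0.0939
finger_force: 0.0
```

```bash
python3 plan.py .435,.293,.018,166; python3 - <<'E'
from bench import robot
import cv2
s=robot.snapshot("scene"); cv2.imwrite("pics/s1.png",cv2.resize(s["image"][60:210,260:440,::-1],(720,600),interpolation=cv2.INTER_CUBIC))
E
```

```text
t 1.23 pos [0.4341 0.2944 0.1105] yaw 166.1 w 0.0939 q6 -0.84
.435,.293,.018,166 -> [-0.0013, -0.0011, 0.0925] 0.01
```

View pics/s1.png

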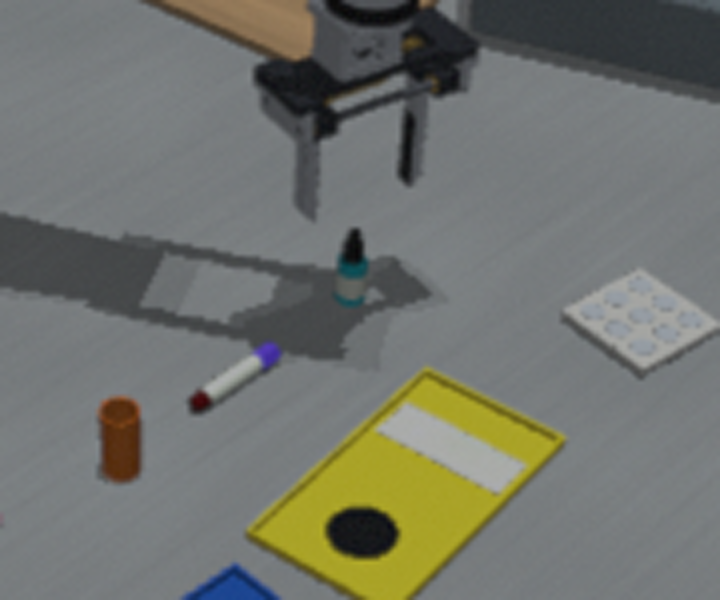

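The fingers, at (308,212) and (407,182), straddle the dropper at (352,265). I'll descend and grip.

Request:
carry_out(steps=[[[-0.001, -0.001, 0.045], 0, -1], [[-0.001, -0.001, 0.08], 0, -1], [[-0.001, -0.001, 0.0925], 0, -1], [[-0.001, -0.001, 0.0925], 0, 1], [[-0.001, -0.001, 0.0925], 0, 1], [[-0.001, -0.001, 0.0925], 0, 1], [[-0.001, -0.001, 0.0925], 0, 1], [[-0.001, -0.001, 0.0925], 0, 1], [[-0.001, -0.001, 0.0925], 0, 1], [[-0.001, -0.001, 0.0925], 0, 1]])

```text
time: 2.52
tool_pos: [0.4356, 0.2927, 0.018]
ee_rot: [3.141, 0.0, 2.898]
wrist_force: [0.3, -0.0, -1.5]
width: 0.0275
finger_force: 25.8
```

```bash
python3 plan.py .435,.293,.11,166 .635,.086,.11,186 .635,.086,.024,186
```

```text
t 2.52 pos [0.4356 0.2927 0.018 ] yaw 166.0 w 0.0275 q6 -0.84
.435,.293,.11,166 -> [0.0007, 0.0002, -0.092] 0.0
.635,.086,.11,186 -> [-0.2434, -0.1523, -0.092] -2.0
.635,.086,.024,186 -> [-0.2434, -0.1524, -0.006] -2.0
```

Request:
carry_out(steps=[[[0, 0, -0.05], 0, 1], [[0, 0, -0.092], 0, 1], [[-0.05, -0.031, -0.092], 0, 1], [[-0.1, -0.062, -0.092], 0, 1], [[-0.15, -0.093, -0.092], 0, 1], [[-0.2, -0.124, -0.092], 0, 1], [[-0.243, -0.152, -0.092], 0, 1], [[-0.243, -0.152, -0.092], 0, 1], [[-0.243, -0.152, -0.05], 0, 1], [[-0.243, -0.152, -0.02], 0, 1]])

```text
time: 3.78
tool_pos: [0.6333, 0.0873, 0.0363]
ee_rot: [3.141, -0.002, 2.898]
wrist_force: [0.0, 0.3, 0.1]
width: 0.0274
finger_force: 30.0
```

```bash
python3 plan.py .635,.086,.023,166 .635,.086,.12,166; python3 - <<'E'
from bench import robot
import cv2
s=robot.snapshot("scene"); cv2.imwrite("pics/s2.png",cv2.resize(s["image"][60:260,260:440,::-1],(540,600),interpolation=cv2.INTER_CUBIC))
E
```

```text
t 3.77 pos [0.6333 0.0873 0.0363] yaw 166.1 w 0.0274 q6 -1.28
.635,.086,.023,166 -> [-0.002, -0.0009, 0.0133] 0.01
.635,.086,.12,166 -> [-0.0018, -0.0008, -0.0837] 0.01
```

View pics/s2.png

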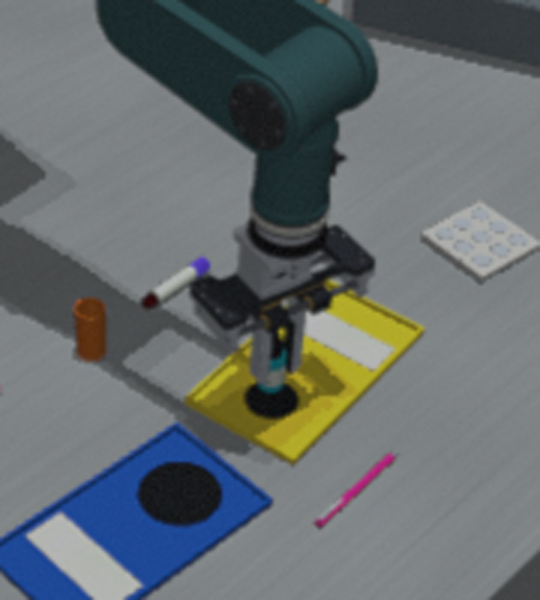

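The bottle hangs over the spot at (272,398). I'll lower and release.

Request:
carry_out(steps=[[[0, 0, 0.007], 0, 1], [[0, 0, 0.013], 0, 1], [[0, 0, 0.0135], 0, 1], [[0, 0, 0.0135], 0, 1]])

```text
time: 4.32
tool_pos: [0.6353, 0.0865, 0.0256]
ee_rot: [3.141, 0.002, 2.898]
wrist_force: [1.1, -1.0, -1.0]
width: 0.0277
finger_force: 30.0
```

Request:
carry_out(steps=[[[0, 0, 0.0025], 0, 1], [[0, 0, 0.0025], 0, 1], [[0, 0, 0.0025], 0, -0.3], [[0, 0, 0.0025], 0, -0.3], [[0, 0, 0.0025], 0, -0.3], [[0, 0, 0.0025], 0, -0.3], [[0, 0, -0.02], 0, -0.3], [[0, 0, -0.06], 0, -0.3], [[0, 0, -0.1], 0, -0.3], [[0, 0, -0.1], 0, -1]])

```text
time: 5.58
tool_pos: [0.6373, 0.0865, 0.1296]
ee_rot: [3.139, 0.009, 2.898]
wrist_force: [0.8, 0.9, 0.3]
width: 0.0681
finger_force: 0.0
```

```bash
python3 plan.py .441,.140,.12,90 .441,.14,.003,90
```

```text
t 5.58 pos [0.6373 0.0865 0.1296] yaw 166.0 w 0.0681 q6 -1.28
.441,.140,.12,90 -> [0.2035, 0.0045, 0.0078] 7.6
.441,.14,.003,90 -> [0.2046, 0.0042, 0.1248] 7.6
```

Request:
carry_out(steps=[[[0.204, 0.0045, 0.03], 7.6, -1], [[0.204, 0.0045, 0.03], 7.6, -1], [[0.204, 0.0045, 0.03], 7.6, -1], [[0.204, 0.0045, 0.03], 7.6, -1], [[0.204, 0.0045, 0.03], 7.6, -1], [[0.204, 0.0045, 0.03], 7.6, -1], [[0.204, 0.0045, 0.03], 7.6, -1], [[0.204, 0.0045, 0.03], 7.6, -1], [[0.204, 0.0045, 0.03], 7.6, -1], [[0.204, 0.0045, 0.03], 7.6, -1]])

```text
time: 6.82
tool_pos: [0.4375, 0.1399, 0.0941]
ee_rot: [-3.141, 0.0, 1.573]
wrist_force: [0.2, -0.5, -0.0]
width: 0.094
finger_force: 0.0
```

```bash
python3 plan.py .441,.14,.003,90; python3 - <<'E'
from bench import robot
import cv2
s=robot.snapshot("scene"); cv2.imwrite("pics/s3.png",cv2.resize(s["image"][60:260,260:440,::-1],(540,600),interpolation=cv2.INTER_CUBIC))
E
```

```text
t 6.83 pos [0.4375 0.1399 0.0941] yaw 90.1 w 0.094 q6 0.18
.441,.14,.003,90 -> [0.0001, 0.0035, 0.0911] 0.01
```

View pics/s3.png

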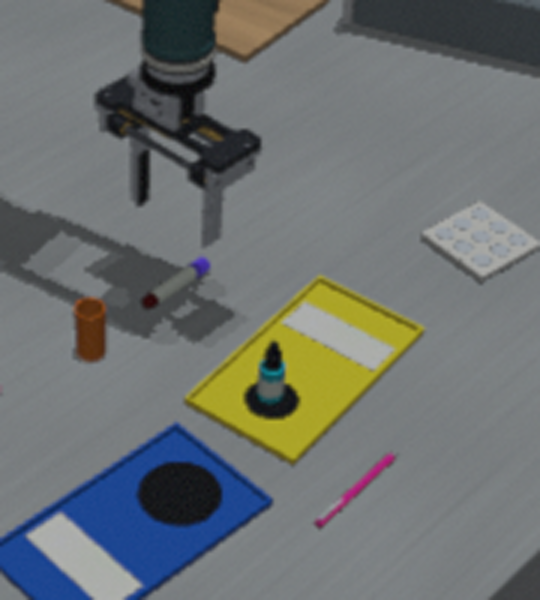

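The dropper stands centred on its spot at (272,398), and the gripper straddles the violet tube at (175,283). Descending to grip it.

Request:
carry_out(steps=[[[0, 0.0035, 0.05], 0, -0.4], [[0, 0.0035, 0.08], 0, -0.4], [[0, 0.0035, 0.09], 0, -0.4], [[0, 0.0035, 0.091], 0, 1], [[0, 0.0035, 0.091], 0, 1], [[0, 0.0035, 0.091], 0, 1], [[0, 0.0035, 0.091], 0, 1], [[0, 0.0035, 0.091], 0, 1], [[0, 0.0035, 0.091], 0, 1]])

```text
time: 8.0
tool_pos: [0.4414, 0.14, 0.0038]
ee_rot: [3.141, -0.0, 1.571]
wrist_force: [-0.8, -0.3, 1.2]
width: 0.0161
finger_force: 29.9
```

```bash
python3 plan.py .651,-.201,.103,-3 .651,-.201,.008,-3
```

```text
t 8.0 pos [0.4414 0.14   0.0038] yaw 90.0 w 0.0161 q6 0.18
.651,-.201,.103,-3 -> [-0.3412, 0.2094, -0.0992] 9.3
.651,-.201,.008,-3 -> [-0.3412, 0.2094, -0.0042] 9.3
```

Request:
carry_out(steps=[[[0, 0, -0.05], 0, 1], [[0, 0, -0.099], 0, 1], [[-0.043, 0.026, -0.099], 1, 1], [[-0.086, 0.052, -0.099], 2, 1], [[-0.128, 0.079, -0.099], 3, 1], [[-0.171, 0.105, -0.099], 4, 1], [[-0.213, 0.131, -0.099], 5, 1], [[-0.256, 0.157, -0.099], 6, 1], [[-0.299, 0.183, -0.099], 7, 1], [[-0.341, 0.209, -0.099], 8, 1]])

```text
time: 9.25
tool_pos: [0.6511, -0.2023, 0.102]
ee_rot: [-3.141, 0.0, 0.169]
wrist_force: [-0.2, -0.1, -0.4]
width: 0.0164
finger_force: 29.9
```

```bash
python3 plan.py .651,-.201,.03,-3 .651,-.201,.008,-3
```

```text
t 9.25 pos [ 0.6511 -0.2023  0.102 ] yaw 9.7 w 0.0164 q6 1.02
.651,-.201,.03,-3 -> [0.0002, -0.0013, 0.072] 1.27
.651,-.201,.008,-3 -> [0.0002, -0.0013, 0.094] 1.27
```

Request:
carry_out(steps=[[[0, -0.001, 0.02], 1, 1], [[0, -0.001, 0.04], 1.3, 1], [[0, -0.001, 0.065], 1.3, 1], [[0, -0.001, 0.085], 1.3, 1], [[0, -0.001, 0.085], 1.3, 1]])

```text
time: 9.88
tool_pos: [0.6485, -0.1992, 0.0146]
ee_rot: [-3.14, 0.005, -0.052]
wrist_force: [-0.4, -0.1, -0.3]
width: 0.0159
finger_force: 29.9
```

```bash
python3 plan.py .651,-.201,.008,-3; python3 - <<'E'
from bench import robot
import cv2
s=robot.snapshot("scene"); cv2.imwrite("pics/s4.png",cv2.resize(s["image"][100:300,200:420,::-1],(660,600),interpolation=cv2.INTER_CUBIC))
E
```

```text
t 9.88 pos [ 0.6485 -0.1992  0.0146] yaw -3.0 w 0.0159 q6 1.24
.651,-.201,.008,-3 -> [0.0026, 0.0017, 0.0066] 0.0
```

View pics/s4.png

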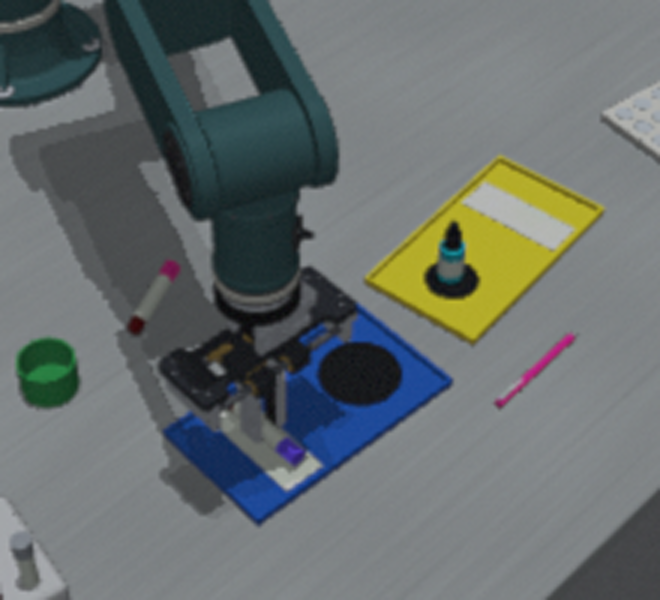

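The tube lies along the bar, cap at (290,450). Lowering and releasing.

Request:
carry_out(steps=[[[0.001, 0.001, 0.004], 0, 1], [[0.001, 0.001, 0.006], 0, 1], [[0.001, 0.001, 0.006], 0, 1], [[0.001, 0.001, 0.006], 0, 0.3], [[0.001, 0.001, 0.006], 0, 0.3], [[0.001, 0.001, 0.006], 0, 0.3], [[0.001, 0.001, -0.01], 0, 0.3], [[0.001, 0.001, -0.06], 0, 0.3], [[0.001, 0.001, -0.1], 0, 0.3]])

```text
time: 11.05
tool_pos: [0.6517, -0.2011, 0.1207]
ee_rot: [3.141, -0.002, -0.052]
wrist_force: [0.0, -1.2, -0.2]
width: 0.0328
finger_force: 0.0
```

```bash
python3 plan.py .439,-.155,.1,114 .439,-.155,.1,-66; python3 - <<'E'
from bench import robot
E
```

```text
t 11.05 pos [ 0.6517 -0.2011  0.1207] yaw -3.0 w 0.0328 q6 1.24
.439,-.155,.1,114 -> [-0.2149, -0.0351, 0.0202] -11.7
.439,-.155,.1,-66 -> [-0.2149, -0.0351, 0.0202] 6.3
```

Request:
carry_out(steps=[[[-0.04, -0.007, 0.0], 1, -0.4], [[-0.215, -0.035, 0.03], 6.3, -0.4], [[-0.215, -0.035, 0.03], 6.3, -0.4], [[-0.215, -0.035, 0.03], 6.3, -0.4], [[-0.215, -0.035, 0.03], 6.3, -0.4], [[-0.215, -0.035, 0.03], 6.3, -0.4], [[-0.215, -0.035, 0.03], 6.3, -0.4], [[-0.215, -0.035, 0.03], 6.3, -0.4], [[-0.215, -0.035, 0.03], 6.3, -0.4], [[-0.215, -0.035, 0.03], 6.3, -0.4]])

```text
time: 12.3
tool_pos: [0.4384, -0.1549, 0.0875]
ee_rot: [-3.142, 0.0, -1.151]
wrist_force: [0.4, -0.2, 0.1]
width: 0.0657
finger_force: 0.0
```

```bash
python3 plan.py .439,-.155,.003,-66; python3 - <<'E'
from bench import robot
import cv2
s=robot.snapshot("scene"); cv2.imwrite("pics/s5.png",cv2.resize(s["image"][100:300,200:420,::-1],(660,600),interpolation=cv2.INTER_CUBIC))
E
```

```text
t 12.3 pos [ 0.4384 -0.1549  0.0875] yaw -65.9 w 0.0657 q6 2.26
.439,-.155,.003,-66 -> [0.0004, -0.0005, 0.0845] 0.01
```

View pics/s5.png

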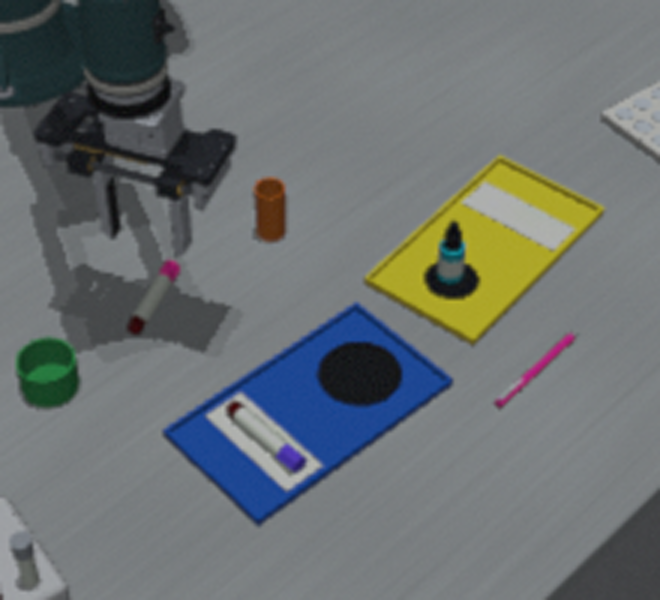

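The violet tube lies well within its bar, (235,410) to (292,457), and the gripper straddles the pink tube at (153,300).

Request:
carry_out(steps=[[[0, 0, 0.05], 0, -0.4], [[0, 0, 0.075], 0, -0.4], [[0, 0, 0.084], 0, -0.4], [[0, 0, 0.084], 0, 1], [[0, 0, 0.084], 0, 1], [[0, 0, 0.084], 0, 1], [[0, 0, 0.084], 0, 1], [[0, 0, 0.084], 0, 1], [[0, 0, 0.084], 0, 1]])

```text
time: 13.48
tool_pos: [0.4384, -0.155, 0.0037]
ee_rot: [-3.141, -0.0, -1.151]
wrist_force: [-0.4, 0.4, 1.2]
width: 0.0158
finger_force: 29.9
```

```bash
python3 plan.py .622,.209,.11,6
```

```text
t 13.47 pos [ 0.4384 -0.155   0.0037] yaw -66.0 w 0.0158 q6 2.26
.622,.209,.11,6 -> [-0.2576, -0.3159, -0.1063] -7.2
```

Request:
carry_out(steps=[[[0, 0, -0.06], 0, 1], [[0, 0, -0.115], 0, 1], [[-0.037, -0.045, -0.115], -1, 1], [[-0.074, -0.09, -0.115], -2, 1], [[-0.11, -0.135, -0.115], -3, 1], [[-0.147, -0.18, -0.115], -4, 1], [[-0.184, -0.225, -0.115], -5, 1], [[-0.22, -0.27, -0.115], -6, 1], [[-0.258, -0.316, -0.115], -7.2, 1], [[-0.258, -0.316, -0.115], -7.2, 1]])

```text
time: 14.72
tool_pos: [0.6221, 0.2132, 0.1164]
ee_rot: [-3.141, 0.002, 0.111]
wrist_force: [0.2, -0.5, -1.1]
width: 0.0158
finger_force: 29.9
```

```bash
python3 plan.py .622,.209,.008,6
```

```text
t 14.72 pos [0.6221 0.2132 0.1164] yaw 6.4 w 0.0158 q6 1.7
.622,.209,.008,6 -> [-0.0003, 0.0043, 0.1084] 0.04
```

Request:
carry_out(steps=[[[0, 0.002, 0.03], 0, 1], [[0, 0.002, 0.06], 0, 1], [[0, 0.002, 0.085], 0, 1], [[0, 0.002, 0.1], 0, 1], [[0, 0.002, 0.1], 0, 1]])

```text
time: 15.35
tool_pos: [0.621, 0.2066, 0.0172]
ee_rot: [3.141, 0.003, 0.104]
wrist_force: [0.8, 0.3, -0.2]
width: 0.0158
finger_force: 29.9
```

```bash
python3 plan.py .622,.209,.008,6
```

```text
t 15.35 pos [0.621  0.2066 0.0172] yaw 6.0 w 0.0158 q6 1.7
.622,.209,.008,6 -> [0.0013, -0.0023, 0.0092] -0.0
```

Request:
carry_out(steps=[[[0.001, -0.002, 0.005], 0, 1], [[0.001, -0.002, 0.009], 0, 1], [[0.001, -0.002, 0.009], 0, 1], [[0.001, -0.002, 0.009], 0, 0.3], [[0.001, -0.002, 0.009], 0, 0.3], [[0.001, -0.002, 0.009], 0, 0.3], [[0.001, -0.002, -0.01], 0, 0.3], [[0.001, -0.002, -0.06], 0, 0.3], [[0.001, -0.002, -0.11], 0, 0.3], [[0.001, -0.002, -0.11], 0, 0.3]])

```text
time: 16.6
tool_pos: [0.6266, 0.2105, 0.1372]
ee_rot: [-3.14, -0.014, 0.105]
wrist_force: [0.7, 0.6, 1.5]
width: 0.033
finger_force: 0.0
```

```bash
python3 plan.py .451,-.296,.09,6
```

```text
t 16.6 pos [0.6266 0.2105 0.1372] yaw 6.0 w 0.033 q6 1.7
.451,-.296,.09,6 -> [-0.2285, 0.4853, 0.043] 0.0
```

Request:
carry_out(steps=[[[-0.03, 0.055, 0], 0, -1], [[-0.055, 0.11, 0], 0, -1], [[-0.08, 0.165, 0.01], 0, -1], [[-0.228, 0.485, 0.04], 0, -1], [[-0.228, 0.485, 0.04], 0, -1], [[-0.228, 0.485, 0.04], 0, -1], [[-0.228, 0.485, 0.04], 0, -1], [[-0.228, 0.485, 0.04], 0, -1], [[-0.228, 0.485, 0.04], 0, -1], [[-0.228, 0.485, 0.04], 0, -1]])

```text
time: 17.85
tool_pos: [0.4454, -0.2988, 0.0877]
ee_rot: [-3.141, 0.001, 0.1]
wrist_force: [0.5, 0.5, -0.5]
width: 0.0939
finger_force: 0.0
```

```bash
python3 plan.py .451,-.296,.013,6; python3 - <<'E'
from bench import robot
import cv2
s=robot.snapshot("scene"); cv2.imwrite("pics/s6.png",cv2.resize(s["image"][100:300,180:420,::-1],(720,600),interpolation=cv2.INTER_CUBIC))
E
```

```text
t 17.85 pos [ 0.4454 -0.2988  0.0877] yaw 5.8 w 0.0939 q6 0.77
.451,-.296,.013,6 -> [0.006, -0.0021, 0.0747] -0.02
```

View pics/s6.png

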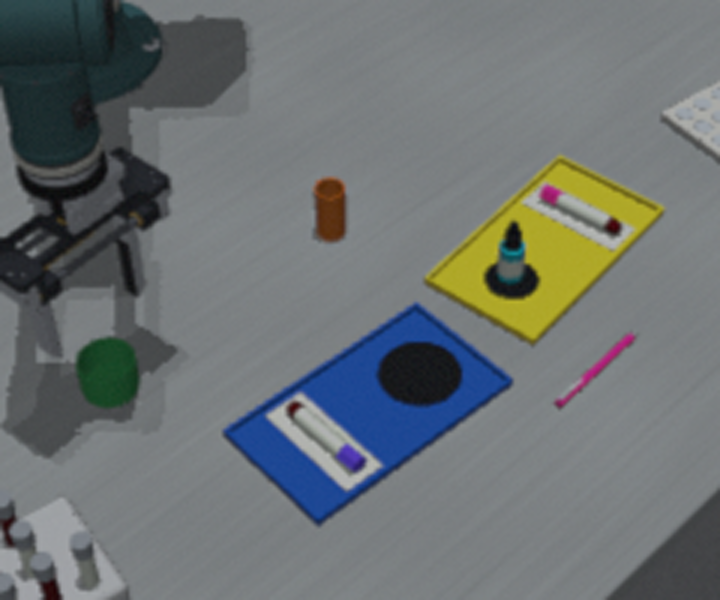

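The pink tube lies on its bar, (548,193) to (615,228). The gripper is above the green cup at (108,372).

Request:
carry_out(steps=[[[0.005, -0.002, 0.02], 0, -1], [[0.005, -0.002, 0.05], 0, -1], [[0.005, -0.002, 0.07], 0, -1], [[0.005, -0.002, 0.075], 0, -1], [[0.005, -0.002, 0.075], 0, 1], [[0.005, -0.002, 0.075], 0, 1], [[0.005, -0.002, 0.075], 0, 1], [[0.005, -0.002, 0.075], 0, 1], [[0.005, -0.002, 0.075], 0, 1], [[0.005, -0.002, 0.075], 0, 1]])

```text
time: 19.15
tool_pos: [0.4524, -0.295, 0.0145]
ee_rot: [3.14, -0.001, 0.105]
wrist_force: [-0.4, -0.7, 4.2]
width: 0.0575
finger_force: 30.0
```

```bash
python3 plan.py .657,-.076,.09,6
```

```text
t 19.15 pos [ 0.4524 -0.295   0.0145] yaw 6.0 w 0.0575 q6 0.78
.657,-.076,.09,6 -> [0.2265, -0.1962, -0.0756] 0.0
```

Request:
carry_out(steps=[[[0, 0, -0.04], 0, 1], [[0, 0, -0.075], 0, 1], [[0.045, -0.039, -0.075], 0, 1], [[0.09, -0.078, -0.075], 0, 1], [[0.136, -0.118, -0.075], 0, 1], [[0.181, -0.157, -0.075], 0, 1], [[0.226, -0.196, -0.075], 0, 1], [[0.226, -0.196, -0.075], 0, 1], [[0.226, -0.196, -0.045], 0, 1], [[0.226, -0.196, -0.02], 0, 1]])

```text
time: 20.4
tool_pos: [0.6545, -0.0759, 0.0316]
ee_rot: [-3.141, 0.003, 0.105]
wrist_force: [0.3, -0.0, -0.8]
width: 0.0575
finger_force: 30.0
```

```bash
python3 plan.py .657,-.076,.0195,6
```

```text
t 20.4 pos [ 0.6545 -0.0759  0.0316] yaw 6.0 w 0.0575 q6 1.26
.657,-.076,.0195,6 -> [0.0025, 0.0003, 0.0121] 0.0
```

Request:
carry_out(steps=[[[0.002, 0, 0.007], 0, 1], [[0.002, 0, 0.0125], 0, 1], [[0.002, 0, 0.0135], 0, 1], [[0.002, 0, 0.0135], 0, 1], [[0.002, 0, 0.0135], 0, -0.7], [[0.002, 0, 0.0135], 0, -0.7], [[0.002, 0, 0.0135], 0, -0.7], [[0.002, 0, -0.01], 0, -0.7], [[0.002, 0, -0.06], 0, -0.7], [[0.002, 0, -0.1], 0, -0.7]])

```text
time: 21.65
tool_pos: [0.6582, -0.0753, 0.1354]
ee_rot: [3.141, -0.001, 0.105]
wrist_force: [-0.4, 0.2, 0.3]
width: 0.0797
finger_force: 0.0
```

```bash
python3 plan.py .448,.003,.1,6
```

```text
t 21.65 pos [ 0.6582 -0.0753  0.1354] yaw 6.0 w 0.0797 q6 1.27
.448,.003,.1,6 -> [-0.2009, -0.1, 0.0352] 0.0
```

Request:
carry_out(steps=[[[-0.05, -0.025, 0.01], 0, -0.7], [[-0.1, -0.05, 0.02], 0, -0.7], [[-0.15, -0.075, 0.03], 0, -0.7], [[-0.201, -0.1, 0.035], 0, -0.7], [[-0.201, -0.1, 0.035], 0, -0.7], [[-0.201, -0.1, 0.035], 0, -0.7]])

```text
time: 22.4
tool_pos: [0.4486, 0.0029, 0.0994]
ee_rot: [3.141, -0.003, 0.105]
wrist_force: [-0.0, 0.1, -0.3]
width: 0.0799
finger_force: 0.0
```

```bash
python3 plan.py .449,.003,.041,6; python3 - <<'E'
from bench import robot
import cv2,numpy as np
from h import *
s=robot.snapshot("scene"); cv2.imwrite("pics/s7.png",cv2.resize(s["image"][100:300,180:420,::-1],(720,600),interpolation=cv2.INTER_CUBIC))
for n in("top","scene"):
    s=robot.snapshot(n);W=world(s);h=hsv(s)
    m=(h[...,0]>=50)&(h[...,0]<=80)&(h[...,1]>100)&(W[...,0]>.55)&(W[...,0]<.75)&(abs(W[...,1]+.076)<.06)&(W[...,2]>.035)&(W[...,2]<.06)
    p=W[m];print(n,len(p),p.mean(0).round(3) if len(p) else 0,np.round(cv2.minAreaRect(p[:,:2].astype(np.float32))[:2],3).tolist() if len(p) else 0, p[:,2].max().round(3))
E
```

```text
t 22.4 pos [0.4486 0.0029 0.0994] yaw 6.0 w 0.0799 q6 1.35
.449,.003,.041,6 -> [0.0003, -0.0001, 0.0584] 0.0
top 87 [ 0.659 -0.075  0.043] [[0.658, -0.076], [0.057, 0.055]] 0.049
scene 104 [ 0.662 -0.077  0.041] [[0.659, -0.076], [0.052, 0.059]] 0.048
```

View pics/s7.png

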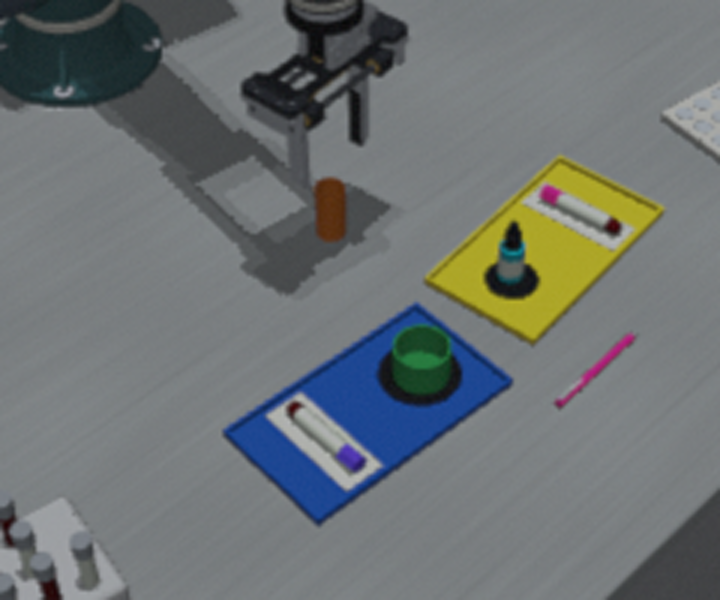

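The green cup is centred on its spot, at (.659,-.076). The fingers straddle the orange cup at (331,210). I'll grip it near the top.

Request:
carry_out(steps=[[[0, 0, 0.03], 0, -0.7], [[0, 0, 0.052], 0, -0.7], [[0, 0, 0.057], 0, -0.7], [[0, 0, 0.057], 0, 1], [[0, 0, 0.057], 0, 1], [[0, 0, 0.057], 0, 1], [[0, 0, 0.057], 0, 1], [[0, 0, 0.057], 0, 1], [[0, 0, 0.057], 0, 1], [[0, 0, -0.02], 0, 1]])

```text
time: 23.8
tool_pos: [0.4424, 0.0036, 0.0986]
ee_rot: [-3.138, 0.014, 0.105]
wrist_force: [1.8, 0.5, -0.4]
width: 0.0327
finger_force: 30.0
```

```bash
python3 plan.py .659,-.076,.14,6; python3 - <<'E'
from bench import robot
import numpy as np,cv2
from h import *
for n in ("scene",):
    s=robot.snapshot(n);W=world(s);h=hsv(s)
    m=(h[...,0]>=3)&(h[...,0]<=18)&(h[...,1]>120)&(abs(W[...,0]-.449)<.06)&(abs(W[...,1])<.06)
    p=W[m];print(len(p),"z lo",np.percentile(p[:,2],[2,98]).round(3),p.mean(0).round(3))
E
```

```text
t 23.8 pos [0.4424 0.0036 0.0986] yaw 6.0 w 0.0327 q6 1.35
.659,-.076,.14,6 -> [0.2064, 0.1018, -0.0447] 0.0
142 z lo [0.057 0.123] [0.45  0.001 0.092]
```

Request:
carry_out(steps=[[[0, 0, -0.02], 0, 1], [[0.05, 0.025, -0.02], 0, 1], [[0.1, 0.05, -0.02], 0, 1], [[0.15, 0.075, -0.02], 0, 1], [[0.201, 0.101, -0.02], 0, 1], [[0.201, 0.101, -0.02], 0, 1], [[0.201, 0.101, -0.02], 0, 1]])

```text
time: 24.72
tool_pos: [0.6575, -0.0761, 0.1232]
ee_rot: [-3.141, 0.002, 0.105]
wrist_force: [-0.9, 0.2, -0.0]
width: 0.0327
finger_force: 30.0
```

```bash
python3 plan.py .659,-.076,.053,6;  python3 - <<'E'
from bench import robot
import cv2,numpy as np
from h import *
for n in("top","scene"):
    s=robot.snapshot(n);W=world(s);h=hsv(s)
    if n=="scene": cv2.imwrite("pics/s8.png",cv2.resize(s["image"][130:270,260:400,::-1],(600,600),interpolation=cv2.INTER_CUBIC))
    m=(h[...,0]>=3)&(h[...,0]<=18)&(h[...,1]>120)&(abs(W[...,0]-.659)<.06)&(abs(W[...,1]+.076)<.06)
    p=W[m];print(n,len(p),"z",np.percentile(p[:,2],[2,98]).round(3) if len(p) else 0,p.mean(0).round(3) if len(p) else 0)
E
```

```text
t 24.73 pos [ 0.6575 -0.0761  0.1232] yaw 6.0 w 0.0327 q6 1.26
.659,-.076,.053,6 -> [0.0016, 0.0001, 0.0702] 0.0
top 5 z [0.105 0.228] [ 0.639 -0.074  0.139]
scene 169 z [0.086 0.148] [ 0.664 -0.077  0.119]
```

View pics/s8.png

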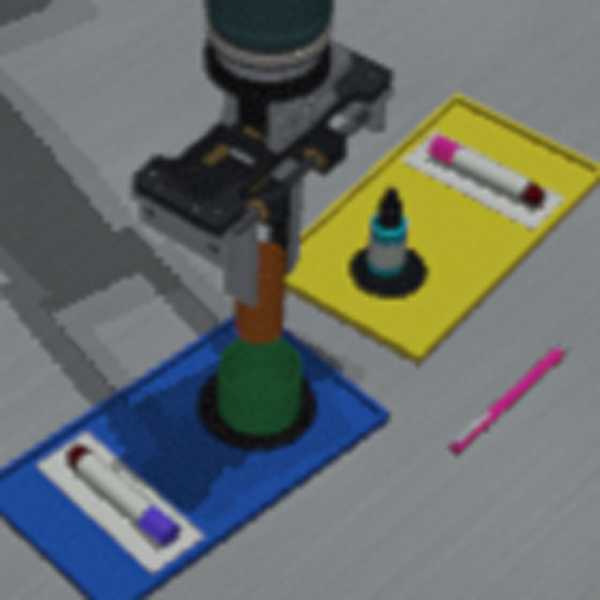

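The orange cup, at column 260, hangs straight above the green one at column 259. Lowering it in.

Request:
carry_out(steps=[[[0, 0, 0.02], 0, 1], [[0, 0, 0.035], 0, 1], [[0, 0, 0.05], 0, 1], [[0, 0, 0.06], 0, 1], [[0, 0, 0.067], 0, 1], [[0, 0, 0.067], 0, 1]])

```text
time: 25.58
tool_pos: [0.6578, -0.0763, 0.0562]
ee_rot: [-3.141, 0.001, 0.105]
wrist_force: [0.2, -0.3, -0.1]
width: 0.0329
finger_force: 30.0
```

```bash
python3 plan.py .659,-.076,.052,6
```

```text
t 25.57 pos [ 0.6578 -0.0763  0.0562] yaw 6.0 w 0.0329 q6 1.26
.659,-.076,.052,6 -> [0.0012, -0.0002, 0.0042] 0.0
```

Request:
carry_out(steps=[[[0, 0, 0.004], 0, 1], [[0, 0, 0.005], 0, 1], [[0, 0, 0.005], 0, 1], [[0, 0, 0.005], 0, -0.3], [[0, 0, 0.005], 0, -0.3], [[0, 0, 0.005], 0, -0.3], [[0, 0, 0.005], 0, -0.3], [[0, 0, -0.02], 0, -0.3], [[0, 0, -0.07], 0, -0.3], [[0, 0, -0.12], 0, -0.3]])

```text
time: 26.82
tool_pos: [0.6577, -0.0762, 0.1778]
ee_rot: [-3.141, 0.001, 0.105]
wrist_force: [0.3, 0.1, 0.3]
width: 0.0612
finger_force: 0.0
```

Request:
carry_out(steps=[[[-0.06, 0, -0.05], 0, -0.3], [[-0.12, 0, -0.05], 0, -0.3], [[-0.18, 0, -0.05], 0, -0.3], [[-0.25, 0, -0.05], 0, -0.3], [[-0.25, 0, -0.05], 0, -0.3], [[-0.25, 0, -0.05], 0, -0.3]])

```text
time: 27.58
tool_pos: [0.4096, -0.1028, 0.2277]
ee_rot: [3.141, -0.002, 0.104]
wrist_force: [0.8, -0.5, 0.2]
width: 0.0609
finger_force: 0.0
```

```bash
python3 - <<'E'
from bench import robot
import cv2,numpy as np
from h import *
s=robot.snapshot("scene");t=robot.snapshot("top")
a=cv2.resize(s["image"][130:280,240:400,::-1],(400,375),interpolation=cv2.INTER_CUBIC)
b=cv2.resize(t["image"][145:225,195:415,::-1],(800,220)[:2] and (400,145),interpolation=cv2.INTER_CUBIC)
cv2.imwrite("pics/fin.png",np.vstack([a,b]))
for n,s in(("top",t),("scene",s)):
    W=world(s);h=hsv(s);H=h[...,0].astype(int)
    for nm,lo,hi,zl,c in(("orange",3,18,.06,(.659,-.076)),("green",50,80,.036,(.659,-.076)),("teal",85,100,.03,(.635,.086))):
        m=(H>=lo)&(H<=hi)&(h[...,1]>100)&(h[...,2]>30)&(np.hypot(W[...,0]-c[0],W[...,1]-c[1])<.06)&(W[...,2]>zl)&(W[...,2]<.09)
        p=W[m]
        if len(p)>3: print(n,nm,len(p),np.round(cv2.minAreaRect(p[:,:2].astype(np.float32))[:2],3).tolist(),np.percentile(p[:,2],[5,95]).round(3))
E
```

```text
top orange 35 [[0.657, -0.077], [0.028, 0.032]] [0.063 0.075]
top green 84 [[0.658, -0.076], [0.057, 0.056]] [0.038 0.047]
top teal 72 [[0.63, 0.086], [0.026, 0.026]] [0.036 0.066]
scene orange 65 [[0.659, -0.077], [0.029, 0.036]] [0.062 0.073]
scene green 69 [[0.663, -0.08], [0.052, 0.05]] [0.037 0.046]
scene teal 40 [[0.635, 0.084], [0.022, 0.019]] [0.038 0.054]
```

View pics/fin.png

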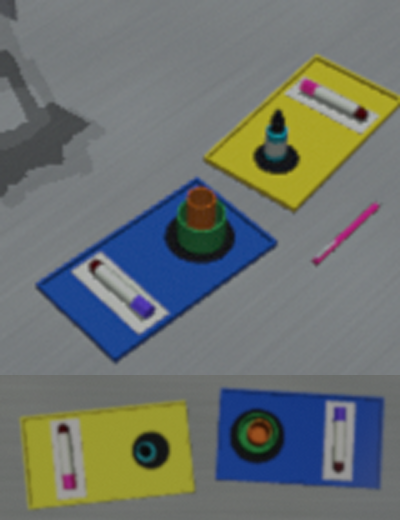

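Everything is placed: the orange cup is nested at (201,205), both tubes are within their bars, and the dropper is on its spot. Handing in.

```bash
python3 -c "
from bench import robot
print(robot.close_job())"
```

```text
the job is handed in; nothing more can be done
None
```

Both kits are made up and the job is handed in at about 28 s; the last pictures show every item on its mark and nothing else moved, but no verdict was returned.

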